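# Bring the small glue bottle round on the carousel and bolt it

## Task

Turn the carousel on the bench by pressing a fingertip lightly on its smooth wooden rim and dragging the rim round, in several strokes if need be, until the small glue bottle faces the front of the stand, straight in line with the locking bolt. Then push the bolt's upright post gently towards the disc until the bolt is fully home, so that the carousel is locked with the glue bottle in front, and let go. Use light pressure on rim and bolt, do not touch the things standing on the disc or upset them, and leave everything else on the bench where it is.

Things in the scene. Friction and masses are not known exactly. Their poses are not given: they have to be found in the camera images.
- stand: Grey cast foot of the carousel, fixed to the bench: round, 200 mm across, with a 52 mm wide tongue reaching 173 mm from the centre on its front side. Origin on the turning axis at bench level; -x points to the front (the tongue with the bolt), +z up. Its place differs, and its front looks towards the robot (-x of the room) within 26 degrees.
- turntable: Turning part of the carousel, 240 mm across; turns endlessly both ways about the stand's vertical axis and stays where left (0.35 N m of friction: some 3.5 N along the rim). Origin on the axis, 30 mm above the bench; z up. Four things stand on it 48 mm from the axis, on its +x, +y, -x and -y axes; which is where changes.
- rim (a point): Point of the bare smooth wooden rim (radius 84 to 120 mm), 104 mm from the axis on the turntable's -x, nominally 53 mm above the bench. The rim is out of true, up to 6 mm high or low along its round, which no reading shows: find its height by touch. About 12 N of fingertip pressure drags it; over 25 N is too rough.
- index_wheel (a point): On the axis, 36 mm above the bench, amid the steel index wheel hidden under the disc. It has one V-notch under each of the four places, into which the bolt's round nose fits. The nose draws the turntable true if the notch is within about 5 degrees (up to about 15 N of push; a little play remains); if it is farther off, the bolt jams on the wheel after about 2 mm.
- table_top (a point): Point on the axis at the top of the level centre plate with a rubber mat (radius 84 mm, 59 mm above the bench), on which the four things stand.
- nozzle_bottle: The wanted thing: small glue bottle, round, 21 mm across and 52 mm tall, slim pointed nozzle, stands loose on the disc; origin at the centre of its underside.
- wood_dop: Hourglass-shaped wooden dop (small chuck), 30 mm across, 28 mm tall, loose on the disc; origin at the centre of its underside. Not to be touched.
- carving_blank: Lumpy rounded carving blank, 39 x 49 x 27 mm, loose on the disc; origin at the centre of its underside. Not to be touched.
- toggle_carving: Small rounded toggle carving with a hole, 29 x 30 x 22 mm, loose on the disc; origin at the centre of its underside. Not to be touched.
- front_mark (a point): Fixed point of the stand, 48 mm in front of the axis and 59 mm above the bench: where the underside of the glue bottle must end up.
- bolt (a joint): Travel of the locking bolt, m: 0 withdrawn (as at the start), 0.016 fully home at its hard stop. Grows as the bolt moves from the front towards the axis (the stand's +x). Moves stiffly (about 1 N, more while it draws the turntable true) and stays where left. Over 25 N on it is too rough.
- bolt_post_top (a point): Top centre of the bolt's upright round steel post with a black cap, 12 mm in diameter, 87 mm above the bench, standing clear of the bolt's guide down to 44 mm above the bench. Withdrawn it stands 149.5 mm in front of the axis, i.e. 29 mm outside the disc's edge.
- antler_tip: Tapered antler tip lying on the bench at the left, 23 x 82 x 24 mm. Bystander.
- brass_block: Flat brass block, 80 x 37 x 16 mm, on the bench at the right. Bystander.
- offcut_3: Short wooden stick (offcut), 60 x 16 x 12 mm, on the bench at the right. Bystander.
Not all that is in view belongs to the job. There is more than one size of the nozzle_bottle; the one meant has the size given above.

How it is judged:
On the way:
1. the glue bottle faces the front, in line with the bolt, while the bolt is still withdrawn (y of nozzle_bottle in the frame of stand between -0.006 and 0.006 m and x of nozzle_bottle in the frame of stand below -0.038 m and value of joint bolt below 0.004 m), for 0.2 s.
At the end, for the whole second after the job is handed in: The bolt is home (travel over 14.5 of 16 mm), the glue bottle stands in front of the axis within 6 mm of the line of the bolt and within 12 mm of the front mark, the turntable is at rest, and all four things stand upright (within 0.2 rad) on the disc, within 60 mm of the axis (y of nozzle_bottle in the frame of stand between -0.006 and 0.006 m and x of nozzle_bottle in the frame of stand below -0.038 m and horizontal distance between nozzle_bottle and front_mark below 0.012 m and value of joint bolt above 0.0145 m and angular speed of turntable below 0.03 rad/s and angle between each of nozzle_bottle, wood_dop, carving_blank, toggle_carving's own z axis and vertical below 0.2 rad and horizontal distance between each of nozzle_bottle, wood_dop, carving_blank, toggle_carving and table_top below 0.06 m); the robot touches nothing.
It fails at once if the turntable is pressed or pushed with more than 25 N (contact force between any of the fingers, the arm and turntable above 25 N).
It fails at once if the bolt is pushed with more than 25 N (contact force between any of the fingers, the arm and bolt above 25 N).
It fails at once if the robot touches a thing standing on the disc (contact force between any of the fingers, the arm and nozzle_bottle above 0.5 N or contact force between any of the fingers, the arm and wood_dop above 0.5 N or contact force between any of the fingers, the arm and carving_blank above 0.5 N or contact force between any of the fingers, the arm and toggle_carving above 0.5 N).
It fails at once if a thing on the disc is toppled (more than 0.5 rad) (angle between any of nozzle_bottle, wood_dop, carving_blank, toggle_carving's own z axis and vertical above 0.5 rad).
It fails at once if antler tip, brass block or offcut is moved more than 20 mm (distance of any of antler_tip, brass_block, offcut_3 from where it was at the start of the episode above 0.02 m).
It also fails if it takes over 72 s, if anything falls off the work surface, if the arm or the gripper's body presses on something with over 40 N, if the wrist force passes 120 N, or if a joint passes its speed limit or range.

## Robot

A 6-joint arm with a two-finger parallel gripper is mounted at the origin on a cart in front of the work surface, level with it; the furniture and walls round the work are solid. World frame = base frame: x ahead of the robot, y to its left, z up, the work surface at z = 0. Lengths are in m, angles in rad, forces in N, time in s.
With the tool pointing down it reaches from about 0.225 to 0.875 m from the base axis. Payload 3.4 kg.
Tool frame: the origin (TCP) lies between the finger pads; the fingertips stand 25 mm ahead of it and the grasp point (between the pads) lies 6 mm ahead of it (manip.tips_ahead is the distance from the TCP to the fingertips, in m); z points along the fingers, x is the direction in which the jaws open and shut, and the axes are right-handed (so a half turn about z gives the same grasp; the last joint's range is limited). The gripper opens to 85 mm and grips with 20 to 120 N. Pads are 22 mm wide; open, the fingers measure 114 mm over their backs; the gripper's body (76 mm by 85 mm) begins 54 mm behind the grasp point. The pads swing forward as they close: fully open they stand 13 mm farther back than shut.
Start: joints at [-1.349, 0.276, 1.505, -0, 1.361, -0.121], TCP at [0.193, -0.542, 0.256] pointing down, gripper open.
Joint ranges: [-2.89, 2.89], [-0.75, 2.08], [0.22, 2.7], [-1.18, 4.32], [0.11, 2.71], [-2.7, 2.7]. Speed limits (rad/s): [2.57, 2.57, 3.14, 3.14, 3.14, 3.14].

## Interface

Orientations are given as a unit quaternion [w, x, y, z].
In Python, from rig import manip gives the robot as it stands. The module is installed in compiled form; this text tells all that it offers.
- The arm moves only by the tool send_rows, never from a script. Its argument "plan" is a list of rows, each an object with "linear": the shift along the tool's x, y, z in m, a list of three; "delta_rot": the turn, a rotation vector about the tool's x, y, z in degrees, a list of three; "fingers": the finger opening in m, from 0 to 0.0854. A call has 1 to 12 rows; each row shifts and turns the pose as measured when the row begins, along the tool's axes as they then stand; what a row does not reach is not made up. A row lasts 1/12 s, in which the tool goes at most 41.7 mm and 7.16 degrees, less where a joint would pass 70% of its speed; a pose out of reach is approached as far as the arm can. A call with a gripper value outside its range is refused whole. The fingers move at their own pace and stop on an object; "force" is the grip in N (left out, the last holds). Time passes only in rows, so rows that do not move let the fingers close. It gives the time, the measured TCP pose, the force and the opening at its end, in the units of the state.
- manip.get_state(): the state, without advancing time (a new reading comes with each control period).
- manip.get_image(name): name is "scene" or "top"; returns the picture (384x512x3 uint8, red, green, blue); there is no depth.
- manip.camera_info(name): a dict with "K" (3x3 intrinsics, pixels), "rvec" (rotation vector, rad) and "tvec" (3), from world to camera coordinates, as OpenCV has them. Camera axes: x right, y down, z forward; pixel columns grow to the right and rows downward; lengths in m; the calibration is good to about 2 mm. A picture is of the moment at which its call begins. camera_info takes no time and is no camera call.
- manip.sign_off(): hands the job in, once; it reports no verdict.
Trained networks look in the newest picture that a camera, given by its name, has taken for a name from the list of things; names that differ only in an ending like _2 or _b are one class to them, and where a whole thing is asked for, a point or a joint stands for the part that bears it (a point fixed in the world has none). Each returns a list of dicts, best first, with "p" (0 to 1); they miss things now and then, are a little off and sometimes report something else, mostly with a low value. They report only what shows in the picture. A call takes as long as a camera call. They do not tell look-alikes from the thing itself.
- manip.find_in(thing, camera): "extent" ([left, top, right, bottom] in pixels, round what is visible of it).
- manip.masks_of(thing, camera): "pixels" (384x512 bool, what is visible of it) and "extent" ([left, top, right, bottom] in pixels, round what is visible of it).
The state is a dict: "clock": time; "qpos": joint angles; "qd": joint speeds; "effort": joint torques, N m; "position": TCP position; "ee_rot": TCP orientation; "contact_force": force on the tool from outside, world axes, zero at the start; "moment": the same for the moment, N m; "width": finger opening in m.
Only numpy, scipy, OpenCV 4.12 (cv2) and the standard library are available. Lean on these libraries where they do the work, as an engineer would, in place of code of your own. Each camera call takes 0.05 s, during which the arm holds its last target. There are 200 camera calls.

## Working session

There is one attempt and no reset: what is moved stays moved. The work goes in short steps, Python scripts to look and compute and a tool call to move; the robot and the scene stay as the last step left them, time stands still between calls to the robot, and variables do not carry over. Pictures are saved under pics/ and viewed, about 8 in all and at most 12, crops included, and the job is handed in when it is done.

Besides the shell and the picture viewer there is one more tool, called after "Request:" as a command line: name --argument value ..., lists and objects as JSON in quotes. send_rows: Moves the arm, as the interface text tells. Its arguments: {"type":"object","properties":{"plan":{"type":"array","items":{"type":"object","properties":{"linear":{"type":"array","items":{"type":"number"}},"delta_rot":{"type":"array","items":{"type":"number"}},"fingers":{"type":"number"}}}},"force":{"type":"number"}},"required":["plan"]}

```bash
mkdir -p pics; cat > h.py <<'E'
import numpy as np, cv2
from rig import manip
def cam(n):
    c=manip.camera_info(n); return np.array(c["K"],float),np.array(c["rvec"],float),np.array(c["tvec"],float)
def proj(n,P):
    K,r,t=cam(n); return cv2.projectPoints(np.array(P,float).reshape(-1,1,3),r,t,K,None)[0].reshape(-1,2)
def ray(n,uv,z):
    K,r,t=cam(n); R=cv2.Rodrigues(r)[0]; uv=np.atleast_2d(uv)
    d=(np.linalg.inv(K)@np.c_[uv,np.ones(len(uv))].T).T@R; o=-R.T@t.ravel()
    return o+d*((z-o[2])/d[:,2])[:,None]
def save(n,f,crop=None,s=1):
    im=manip.get_image(n)[:,:,::-1]
    if crop: im=im[crop[1]:crop[3],crop[0]:crop[2]]
    cv2.imwrite(f,cv2.resize(im,None,fx=s,fy=s,interpolation=cv2.INTER_CUBIC))
E
python3 - <<'E'
from h import *
a=manip.get_image("scene");b=manip.get_image("top")
cv2.imwrite("pics/a.png",np.vstack([cv2.resize(x,(400,300)) for x in (a,b)])[:,:,::-1])
cv2.imwrite("pics/b.png",cv2.resize(b,None,fx=1.5,fy=1.5)[:,:,::-1])
for c in("scene","top"):
    K,r,t=cam(c);R=cv2.Rodrigues(r)[0];print(c,K[0,0],-R.T@t.ravel(),R[2])
    for n in["nozzle_bottle","turntable","stand","bolt","bolt_post_top","wood_dop","carving_blank","toggle_carving","antler_tip","brass_block","offcut_3"]:
        print(n,[(np.round(d["extent"]).tolist(),round(d["p"],2)) for d in manip.find_in(n,c)][:3])
print(manip.get_state())
E
```

```text
scene 388.3482678695707 [ 0.23014859 -0.54419081  0.79635067] [ 0.28868159  0.56133658 -0.77560569]
nozzle_bottle [([292.0, 156.0, 301.0, 170.0], 0.52), ([204.0, 267.0, 217.0, 288.0], 0.47)]
turntable [([262.0, 149.0, 360.0, 219.0], 0.69)]
stand [([241.0, 172.0, 262.0, 200.0], 0.67)]
bolt [([242.0, 172.0, 264.0, 186.0], 0.59), ([262.0, 146.0, 357.0, 221.0], 0.46)]
bolt_post_top [([241.0, 172.0, 266.0, 189.0], 0.63)]
wood_dop [([291.0, 178.0, 302.0, 192.0], 0.51)]
carving_blank [([239.0, 173.0, 311.0, 224.0], 0.62)]
toggle_carving [([317.0, 162.0, 329.0, 173.0], 0.66)]
antler_tip []
brass_block [([275.0, 326.0, 318.0, 349.0], 0.94), ([241.0, 171.0, 264.0, 188.0], 0.41)]
offcut_3 [([315.0, 281.0, 340.0, 301.0], 0.6)]
top 409.68083134511704 [ 0.33179026 -0.0105362   1.00619221] [ 0.18386148  0.0029092  -0.98294786]
nozzle_bottle [([314.0, 274.0, 327.0, 286.0], 0.52), ([241.0, 141.0, 250.0, 152.0], 0.38)]
turntable [([212.0, 94.0, 315.0, 192.0], 0.79), ([364.0, 174.0, 369.0, 195.0], 0.5)]
stand [([224.0, 182.0, 253.0, 216.0], 0.83), ([131.0, 217.0, 153.0, 224.0], 0.4), ([242.0, 139.0, 25
[... 488 characters left out ...]
 0.24)]
{'clock': 1.2, 'qpos': array([-1.34902177e+00,  2.75905378e-01,  1.50488637e+00, -2.94899698e-05,
        1.36069996e+00, -1.21028674e-01]), 'qd': array([-8.21402927e-04, -3.78945463e-04, -1.34675955e-03,  5.09858420e-04,
       -9.41802650e-04, -5.57005220e-05]), 'effort': array([-3.54643758e-03, -4.16674912e+01, -2.46098864e+01, -2.06860882e-04,
        6.71284470e-04, -5.55839534e-06]), 'position': array([ 0.19325211, -0.54159086,  0.25633038]), 'ee_rot': array([ 4.45449710e-05,  8.17353755e-01, -5.76136126e-01,  2.77706577e-05]), 'contact_force': array([ 1.12374898, -1.65492394,  0.73941408]), 'moment': array([-0.0301333 , -0.01556652, -0.05539813]), 'width': 0.08520249110994729}
```

View pics/a.png

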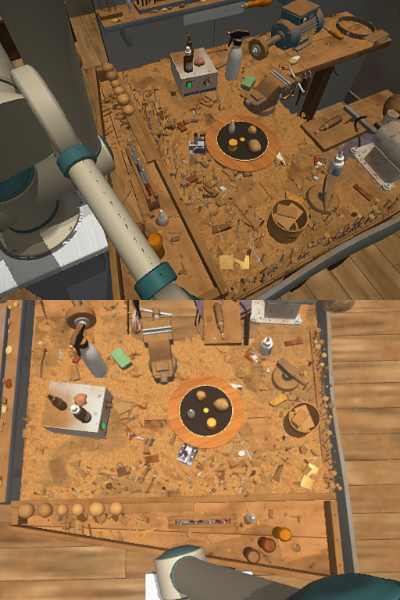

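View pics/b.png

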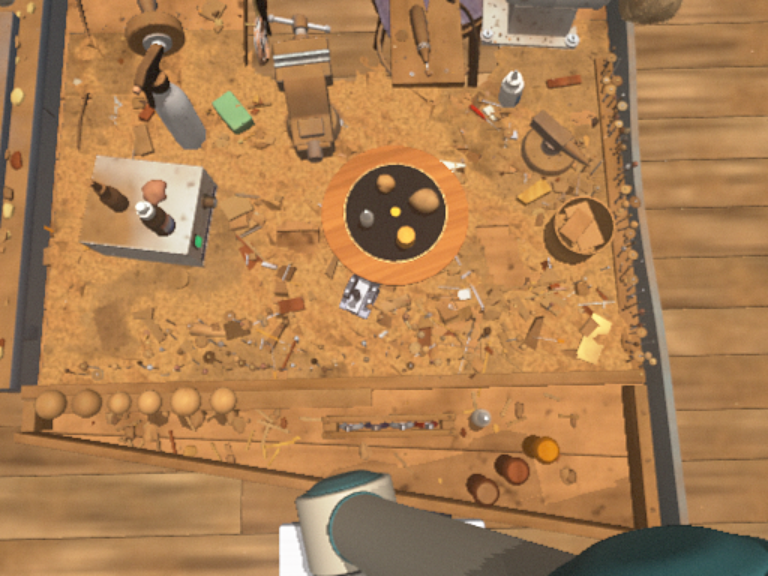

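The top view shows the disc at about (263,143) px and the bolt at about (240,197). Look-alikes for the bottle (top px):
- a grey one on the disc at (244,145)
- one in the tray at (321,279)
- one at the back at (341,58)
- dark bottles on the box at (75,130) and (103,143)

I choose the one on the disc and will check it in a close crop.

```bash
python3 - <<'E'
from h import *
b=manip.get_image("top");a=manip.get_image("scene")
l=cv2.resize(b[85:225,205:325],None,fx=4,fy=4,interpolation=3)
r=cv2.resize(a[130:270,230:370],(400,400),interpolation=3)
o=np.zeros((560,880,3),np.uint8);o[:,:480]=l;o[:400,480:]=r
cv2.imwrite("pics/c.png",cv2.resize(o,(800,509))[:,:,::-1])
# disc edge: dark mat ellipse fit (z=.059,r=.084)
from scipy.optimize import least_squares
for n,im,ext in(("top",b,(212,94,315,192)),("scene",a,(262,149,360,219))):
    m=manip.masks_of("turntable",n)[0]["pixels"]
    cs=max(cv2.findContours(m.astype(np.uint8),0,1)[0],key=cv2.contourArea)[:,0].astype(float)
    w=ray(n,cs,.053)[:,:2]
    f=least_squares(lambda p:np.hypot(*(w-p[:2]).T)-.12,w.mean(0),loss="soft_l1",f_scale=.002)
    print(n,"rim centre",f.x,np.std(f.fun))
    hsv=cv2.cvtColor(im,cv2.COLOR_RGB2HSV); k=((hsv[...,2]<75)&m).astype(np.uint8)
    k=cv2.morphologyEx(k,cv2.MORPH_CLOSE,np.ones((9,9)))
    cs=max(cv2.findContours(k,0,1)[0],key=cv2.contourArea)[:,0].astype(float)
    cs=cv2.convexHull(cs.astype(np.float32))[:,0]
    w=ray(n,cs,.059)[:,:2]
    f=least_squares(lambda p:np.hypot(*(w-p[:2]).T)-p[2],[*w.mean(0),.084],loss="soft_l1",f_scale=.002)
    print(n,"mat",f.x,np.std(f.fun))
    for t in("nozzle_bottle","wood_dop","toggle_carving","carving_blank","bolt_post_top","stand"):
        for d in manip.masks_of(t,n)[:2]:
            v,u=np.nonzero(d["pixels"]);e=d["extent"]
            print(t,round(d["p"],2),np.round(e),"centroid",u.mean().round(1),v.mean().round(1),ray(n,[u.mean(),v.mean()],.085 if t[0]=="n" else .07)[0].round(4))
E
```

```text
top rim centre [ 0.6326137  -0.03230149] 0.0010043772361682881
top mat [ 0.63431032 -0.03338403  0.07874609] 0.00030246694803604516
nozzle_bottle 0.59 [244. 141. 247. 152.] centroid 244.1 145.7 [0.6152 0.0125 0.085 ]
wood_dop 0.55 [361. 175. 360. 178.] centroid 362.0 176.5 [ 0.5381 -0.2613  0.07  ]
toggle_carving 0.51 [250. 116. 259. 127.] centroid 256.0 121.6 [ 0.6792 -0.017   0.07  ]
carving_blank 0.68 [270. 120. 293. 141.] centroid 282.4 133.7 [ 0.6473 -0.0792  0.07  ]
carving_blank 0.55 [262. 151. 277. 166.] centroid 269.6 158.2 [ 0.5877 -0.0468  0.07  ]
bolt_post_top 0.6 [230. 185. 248. 207.] centroid 238.5 196.5 [0.4977 0.0281 0.07  ]
bolt_post_top 0.35 [264. 154. 274. 166.] centroid 269.7 158.4 [ 0.5872 -0.0472  0.07  ]
stand 0.73 [224. 184. 251. 214.] centroid 238.6 197.0 [0.4965 0.0278 0.07  ]
scene rim centre [ 0.63200704 -0.035881  ] 0.0021947778201597662
scene mat [ 0.6340967  -0.0334312   0.07952254] 0.0004729843435382904
nozzle_bottle 0.63 [293. 154. 300. 170.] centroid 296.4 163.5 [0.6151 0.005  0.085 ]
nozzle_bottle 0.48 [204. 269. 215. 289.] centroid 208.4 279.7 [ 0.3015 -0.1927  0.085 ]
wood_dop 0.72 [289. 178. 305. 195.] centroid 297.7 185.4 [ 0.5899 -0.048   0.07  ]
toggle_carving 0.69 [316. 162. 328. 173.] centroid 322.4 166.4 [ 0.678  -0.0209  0.07  ]
carving_blank 0.48 [320. 181. 335. 197.] centroid 325.4 186.7 [ 0.6489 -0.0809  0.07  ]
bolt_post_top 0.73 [241. 169. 264. 188.] centroid 250.7 182.6 [0.4906 0.0094 0.07  ]
bolt_post_top 0.45 [198. 129. 201. 147.] centroid 200.2 135.2 [0.4396 0.2205 0.07  ]
stand 0.74 [242. 171. 308. 224.] centroid 255.8 189.1 [ 0.4929 -0.0144  0.07  ]
```

View pics/c.png

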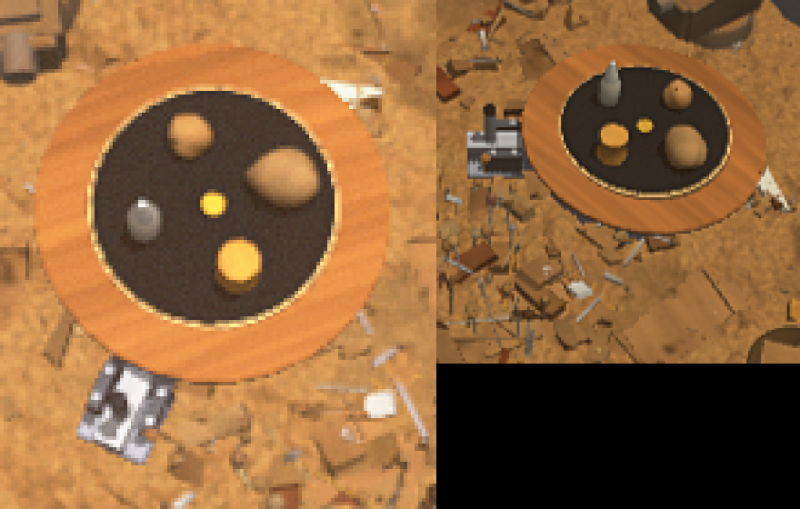

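The disc's bottle is the small grey one at top px (244,145), with the dop at (270,158), toggle at (256,122) and blank at (282,134). The bolt is at about (238,197). Next I'll refine the bolt bearing with an overlay.

```bash
cat >> h.py <<'E'
C=np.array([.634,-.0334])
def pol(r,deg,z): a=np.radians(deg); return [C[0]+r*np.cos(a),C[1]+r*np.sin(a),z]
E
python3 - <<'E'
from h import *
out=[]
for n,(x0,y0,x1,y1) in(("top",(215,170,265,220)),("scene",(230,155,280,205))):
    s=8;im=cv2.resize(manip.get_image(n)[y0:y1,x0:x1],None,fx=s,fy=s,interpolation=cv2.INTER_CUBIC)
    raw=im.copy()
    for ang,c in((150,(255,0,0)),(155,(0,255,0)),(160,(0,0,255))):
        p=((proj(n,[pol(.1495,ang,.087),pol(.1495,ang,.044)])-[x0,y0]+.5)*s).astype(int)
        cv2.line(im,tuple(map(int,p[0])),tuple(map(int,p[1])),c,1); cv2.circle(im,tuple(map(int,p[0])),4,c,1)
    out.append(np.hstack([raw,im]))
cv2.imwrite("pics/d.png",cv2.resize(np.vstack(out),(600,600))[:,:,::-1])
E
```

```text
(no output)
```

View pics/d.png

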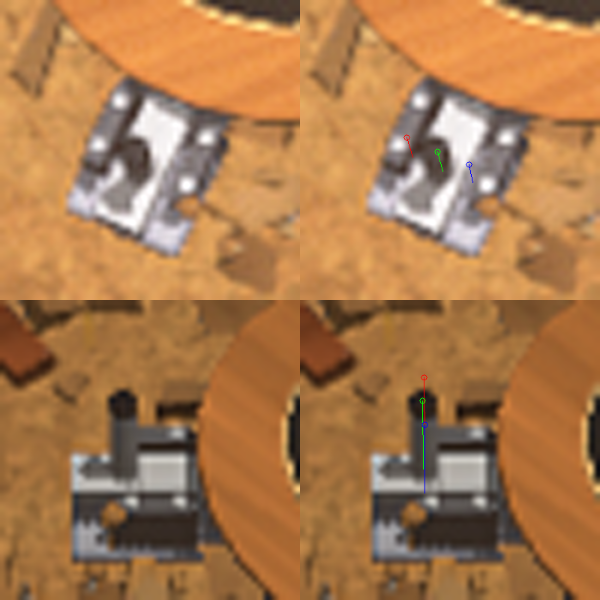

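The post cap sits on the 155° line in the scene view (display px (123,402)) and nearly so in the top view. So the bolt bears 155°, the bottle about 108°, and the disc must turn about +47°. Moving in now.

Request:
send_rows --plan '[{"linear":[-0.024,-0.032,0],"delta_rot":[0,0,0],"fingers":0},{"linear":[-0.024,-0.032,0],"delta_rot":[0,0,0],"fingers":0},{"linear":[-0.024,-0.032,0],"delta_rot":[0,0,0],"fingers":0},{"linear":[-0.024,-0.032,0],"delta_rot":[0,0,0],"fingers":0},{"linear":[-0.024,-0.032,0],"delta_rot":[0,0,0],"fingers":0},{"linear":[-0.024,-0.032,0],"delta_rot":[0,0,0],"fingers":0},{"linear":[-0.024,-0.032,0],"delta_rot":[0,0,0],"fingers":0},{"linear":[-0.024,-0.032,0],"delta_rot":[0,0,0],"fingers":0},{"linear":[-0.024,-0.032,0],"delta_rot":[0,0,0],"fingers":0},{"linear":[-0.024,-0.032,0],"delta_rot":[0,0,0],"fingers":0},{"linear":[-0.024,-0.032,0],"delta_rot":[0,0,0],"fingers":0},{"linear":[-0.024,-0.032,0],"delta_rot":[0,0,0],"fingers":0}]' --force 20

```text
clock: 3.1
position: [0.4658, -0.1357, 0.2544]
ee_rot: [0.003, 0.813, -0.583, 0.004]
contact_force: [-0.0, -1.2, -0.2]
width: -0.0001
```

```bash
cat >> h.py <<'E'
from scipy.spatial.transform import Rotation as Ro
def go(P,yaw):
    s=manip.get_state(); q=s["ee_rot"]; R=Ro.from_quat([*q[1:],q[0]])
    a=np.radians(yaw); T=Ro.from_matrix(np.array([[np.cos(a),np.sin(a),0],[np.sin(a),-np.cos(a),0],[0,0,-1]]))
    print("clk %.2f pos"%s["clock"],s["position"].round(4),"F",s["contact_force"].round(2),"w",round(s["width"],4),
     "\n lin",R.inv().apply(np.array(P)-s["position"]).round(4),"rot",(R.inv()*T).as_rotvec(degrees=True).round(2),
     "polar",np.round(np.hypot(*(s["position"][:2]-C)),4),np.degrees(np.arctan2(*(s["position"][:2]-C)[::-1])).round(2),"yaw",np.degrees(np.arctan2(*R.as_matrix()[1::-1,0])).round(2))
E
python3 -c "
from h import *
go(pol(.104,180,.13),-90)"
```

```text
clk 3.10 pos [ 0.4658 -0.1357  0.2544] F [-0.02 -1.2  -0.16] w -0.0001 
 lin [-0.0776 -0.0936  0.1236] rot [-0.1  -0.57 18.69] polar 0.1968 -148.7 yaw -71.31
```

Request:
send_rows --plan '[{"linear":[-0.022,-0.027,0.01],"delta_rot":[0,0,0],"fingers":0},{"linear":[-0.022,-0.027,0.02],"delta_rot":[0,0,0],"fingers":0},{"linear":[-0.022,-0.027,0.025],"delta_rot":[0,0,0],"fingers":0},{"linear":[-0.011,-0.013,0.03],"delta_rot":[0,0,0],"fingers":0},{"linear":[0,0,0.025],"delta_rot":[0,0,6.3],"fingers":0},{"linear":[0,0,0.013],"delta_rot":[0,0,6.3],"fingers":0},{"linear":[0,0,0],"delta_rot":[0,0,6.3],"fingers":0},{"linear":[0,0,0],"delta_rot":[0,0,0],"fingers":0}]'

```text
clock: 3.77
position: [0.5403, -0.0204, 0.1296]
ee_rot: [0.003, -0.705, 0.709, -0.009]
contact_force: [-0.2, 0.5, -0.4]
width: -0.0001
```

```bash
python3 -c "
from h import *
go(pol(.104,180,.09),-90)"
```

```text
clk 3.77 pos [ 0.5403 -0.0204  0.1296] F [-0.19  0.5  -0.39] w -0.0001 
 lin [0.0127 0.0108 0.0395] rot [-0.93 -0.52 -0.28] polar 0.0946 172.11 yaw -90.28
```

Request:
send_rows --plan '[{"linear":[0.0125,0.0105,0.015],"delta_rot":[-0.9,-0.5,0],"fingers":0},{"linear":[0,0,0.02],"delta_rot":[0,0,0],"fingers":0},{"linear":[0,0,0.002],"delta_rot":[0,0,0],"fingers":0},{"linear":[0,0,0],"delta_rot":[0,0,0],"fingers":0}]'

```text
clock: 4.1
position: [0.5317, -0.0335, 0.0933]
ee_rot: [-0.001, 0.709, -0.705, 0.002]
contact_force: [-0.2, 0.4, -0.0]
width: 0.0
```

```bash
python3 -c "
from h import *
go(pol(.104,180,.08),-90)"
```

```text
clk 4.10 pos [ 0.5317 -0.0335  0.0933] F [-0.17  0.39 -0.  ] w 0.0 
 lin [-0.0002  0.0018  0.0133] rot [-0.26 -0.05  0.36] polar 0.1023 -179.92 yaw -89.64
```

Request:
send_rows --plan '[{"linear":[0,0.001,0.004],"delta_rot":[0,0,0],"fingers":0},{"linear":[0,0.001,0.003],"delta_rot":[0,0,0],"fingers":0},{"linear":[0,0,0.001],"delta_rot":[0,0,0],"fingers":0}]'

```text
clock: 4.35
position: [0.5314, -0.034, 0.0874]
ee_rot: [-0.003, 0.71, -0.704, 0.004]
contact_force: [-0.3, -0.3, 0.2]
width: 0.0
```

Request:
send_rows --plan '[{"linear":[0,0,0.001],"delta_rot":[0,0,0],"fingers":0},{"linear":[0,0,0.001],"delta_rot":[0,0,0],"fingers":0}]'

```text
clock: 4.52
position: [0.5322, -0.034, 0.0864]
ee_rot: [-0.003, 0.71, -0.704, 0.005]
contact_force: [-0.1, -0.7, 0.1]
width: 0.0002
```

Request:
send_rows --plan '[{"linear":[0,0,0.001],"delta_rot":[0,0,0],"fingers":0},{"linear":[0,0,0.001],"delta_rot":[0,0,0],"fingers":0}]'

```text
clock: 4.68
position: [0.5328, -0.0339, 0.085]
ee_rot: [-0.004, 0.711, -0.704, 0.006]
contact_force: [-0.5, 0.4, -0.4]
width: -0.0003
```

Request:
send_rows --plan '[{"linear":[0,0.001,0.0015],"delta_rot":[0,0,0],"fingers":0},{"linear":[0,0.001,0.0015],"delta_rot":[0,0,0],"fingers":0}]'

```text
clock: 4.85
position: [0.5317, -0.034, 0.0826]
ee_rot: [-0.004, 0.711, -0.703, 0.006]
contact_force: [-1.7, 1.0, 13.1]
width: -0.0001
```

Request:
send_rows --plan '[{"linear":[0,0.001,0.0015],"delta_rot":[0,0,0],"fingers":0},{"linear":[0,0.001,0.0015],"delta_rot":[0,0,0],"fingers":0}]'

```text
clock: 5.02
position: [0.5316, -0.034, 0.0826]
ee_rot: [-0.006, 0.711, -0.704, 0.008]
contact_force: [-1.7, 1.0, 10.6]
width: 0.0001
```

```bash
python3 -c "
from h import *
go(pol(.104,180,.08),-90)"
```

```text
clk 5.02 pos [ 0.5316 -0.034   0.0826] F [-1.74  1.02 10.57] w 0.0001 
 lin [-0.0006  0.0017  0.0026] rot [-1.17 -0.17  0.57] polar 0.1024 -179.66 yaw -89.43
```

Request:
send_rows --plan '[{"linear":[0.003,0,0.0017],"delta_rot":[-0.4,0,-1.5],"fingers":0},{"linear":[0.0055,-0.0002,0.0017],"delta_rot":[-0.4,0,-3],"fingers":0},{"linear":[0.0055,-0.0002,0.0017],"delta_rot":[-0.4,0,-3],"fingers":0}]'

```text
clock: 5.27
position: [0.5328, -0.045, 0.0825]
ee_rot: [-0.001, 0.756, -0.654, 0.001]
contact_force: [-2.9, 3.2, 12.9]
width: -0.0001
```

```bash
python3 -c "
from h import *
go(pol(.104,190,.08),-80)"
```

```text
clk 5.27 pos [ 0.5328 -0.045   0.0825] F [-2.86  3.17 12.92] w -0.0001 
 lin [0.0062 0.0022 0.0025] rot [-0.13  0.   -1.73] polar 0.1018 -173.46 yaw -81.73
```

Request:
send_rows --plan '[{"linear":[0.0075,0.0002,0.0017],"delta_rot":[0,0,-3.5],"fingers":0},{"linear":[0.0075,0.0002,0.0017],"delta_rot":[0,0,-3.5],"fingers":0},{"linear":[0.0075,0.0002,0.0017],"delta_rot":[0,0,-3.5],"fingers":0},{"linear":[0.0075,0.0002,0.0017],"delta_rot":[0,0,-3.5],"fingers":0}]'

```text
clock: 5.6
position: [0.5392, -0.0711, 0.0825]
ee_rot: [-0.004, 0.833, -0.553, 0.0]
contact_force: [-1.1, 3.7, 13.6]
width: -0.0002
```

```bash
python3 -c "
from h import *
go(pol(.104,205,.08),-65)"
```

```text
clk 5.60 pos [ 0.5392 -0.0711  0.0825] F [-1.13  3.67 13.57] w -0.0002 
 lin [0.006  0.0019 0.0025] rot [-0.41  0.24 -2.09] polar 0.102 -158.31 yaw -67.09
```

Request:
send_rows --plan '[{"linear":[0.0075,0,0.0016],"delta_rot":[0,0,-3.7],"fingers":0},{"linear":[0.0075,0,0.0016],"delta_rot":[0,0,-3.7],"fingers":0},{"linear":[0.0075,0,0.0016],"delta_rot":[0,0,-3.7],"fingers":0},{"linear":[0.0075,0,0.0016],"delta_rot":[0,0,-3.7],"fingers":0},{"linear":[0.0075,0,0.0016],"delta_rot":[0,0,-3.7],"fingers":0}]'

```text
clock: 6.02
position: [0.5571, -0.1009, 0.0825]
ee_rot: [-0.007, 0.914, -0.405, -0.0]
contact_force: [-2.5, 2.7, 11.5]
width: -0.0001
```

```bash
python3 -c "
from h import *
go(pol(.103,227.3,.08),-43)
for c in ('scene','top'):
    im=manip.get_image(c)
    if c=='scene': cv2.imwrite('pics/e.png',cv2.resize(im[130:230,230:370],None,fx=5,fy=5,interpolation=2)[:,:,::-1])
"
```

```text
clk 6.02 pos [ 0.5571 -0.1009  0.0825] F [-2.54  2.74 11.53] w -0.0001 
 lin [0.0108 0.0003 0.0025] rot [-0.74  0.29 -4.74] polar 0.1023 -138.72 yaw -47.74
```

View pics/e.png

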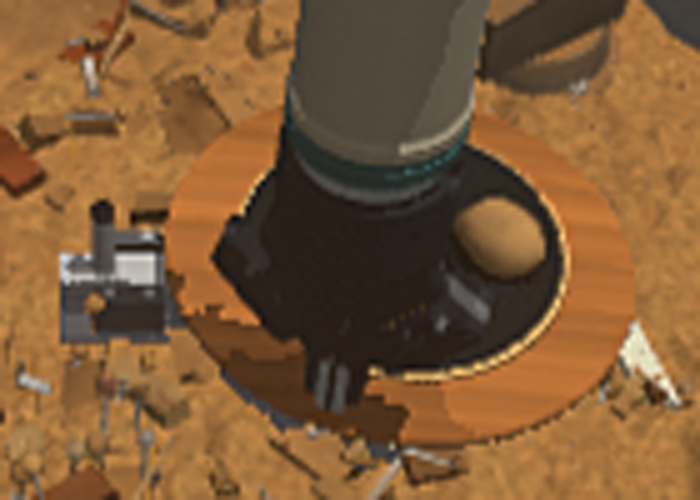

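The disc is following the finger (the blank is now at the right). A last few degrees, then I'll lift off and back away to look.

Request:
send_rows --plan '[{"linear":[0.0072,0,0.0016],"delta_rot":[0,0,-3.5],"fingers":0},{"linear":[0.0045,0,0.0016],"delta_rot":[0,0,-2],"fingers":0}]'

```text
clock: 6.28
position: [0.5659, -0.1099, 0.0826]
ee_rot: [-0.007, 0.933, -0.36, 0.002]
contact_force: [-3.7, 1.7, 11.2]
width: 0.0002
```

```bash
python3 -c "
from h import *
go(pol(.103,227.3,.08),-43)"
```

```text
clk 6.28 pos [ 0.5659 -0.1099  0.0826] F [-3.69  1.65 11.17] w 0.0002 
 lin [-0.0018  0.0006  0.0026] rot [-0.82  0.12  0.84] polar 0.1024 -131.67 yaw -42.16
```

Request:
send_rows --plan '[{"linear":[0,0,-0.006],"delta_rot":[0,0,0],"fingers":0},{"linear":[0,0,-0.03],"delta_rot":[0,0,0],"fingers":0},{"linear":[0,0.03,-0.025],"delta_rot":[0,0,0],"fingers":0},{"linear":[0,0.04,-0.01],"delta_rot":[0,0,0],"fingers":0},{"linear":[0,0.04,0],"delta_rot":[0,0,0],"fingers":0},{"linear":[0,0.04,0],"delta_rot":[0,0,0],"fingers":0},{"linear":[0,0.04,0],"delta_rot":[0,0,0],"fingers":0}]'

```text
clock: 6.87
position: [0.4401, -0.252, 0.155]
ee_rot: [-0.007, 0.935, -0.355, 0.005]
contact_force: [0.6, -1.1, -0.4]
width: -0.0
```

```bash
cat > m.py <<'E'
from h import *
import sys
go(pol(.175,155,.13),-115)
o=[]
for n,(x0,y0,x1,y1) in(("top",(205,85,325,215)),("scene",(230,130,370,230))):
    im=manip.get_image(n)
    for t,z in(("nozzle_bottle",.08),("wood_dop",.07),("toggle_carving",.07),("carving_blank",.07)):
        for d in manip.masks_of(t,n)[:2]:
            v,u=np.nonzero(d["pixels"]); p=ray(n,[u.mean(),v.mean()],z)[0,:2]-C
            if len(u) and np.hypot(*p)<.07: print(n,t,round(d["p"],2),len(u),np.round(u.mean(),1),np.round(v.mean(),1),"r",np.hypot(*p).round(4),"ang",np.degrees(np.arctan2(p[1],p[0])).round(1))
    s=4;im=cv2.resize(im[y0:y1,x0:x1],None,fx=s,fy=s,interpolation=2)
    L=lambda P,c:cv2.polylines(im,[np.round((proj(n,P)-[x0,y0]+.5)*s).astype(np.int32).reshape(-1,1,2)],False,c,1)
    L([pol(.0,155,.059),pol(.084,155,.059)],(0,255,0)); L([pol(.048,155,.059),pol(.048,155,.111)],(255,0,0))
    L([pol(.084,a,.059) for a in range(0,361,10)],(0,255,255)); L([pol(.1495,155,.044),pol(.1495,155,.087)],(255,0,0))
    o.append(cv2.resize(im,(400,500)) if n=="top" else cv2.resize(im,(400,286)))
w=np.zeros((500,800,3),np.uint8);w[:,:400]=o[0];w[:286,400:]=o[1]
cv2.imwrite(sys.argv[1],w[:,:,::-1])
E
python3 m.py pics/f.png
```

```text
clk 6.87 pos [ 0.4401 -0.252   0.155 ] F [ 0.63 -1.14 -0.4 ] w -0.0 
 lin [-0.168  -0.2417  0.0285] rot [-1.    0.42 73.4 ] polar 0.2922 -131.56 yaw -41.6
top nozzle_bottle 0.5 78 255.2 157.2 r 0.0503 ang 155.9
top wood_dop 0.73 150 281.7 147.0 r 0.0472 ang -114.7
top carving_blank 0.76 238 271.0 121.2 r 0.0495 ang -23.3
scene carving_blank 0.54 181 331.0 176.9 r 0.0517 ang -31.1
```

View pics/f.png

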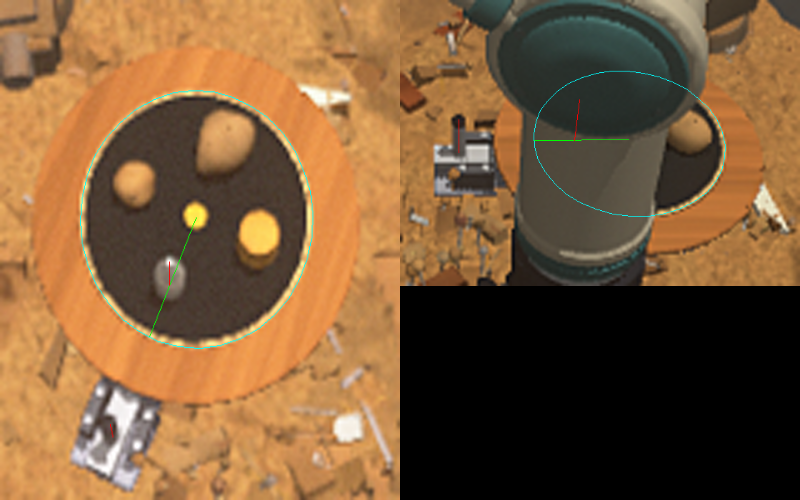

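The bottle now bears about 155.5° (top masks give 155.9, 155.3 and 156.7°) against the bolt's 155°, so it is in line. Now to a point outside the bolt post.

Request:
send_rows --plan '[{"linear":[-0.0216,-0.03,0],"delta_rot":[0,0,0],"fingers":0},{"linear":[-0.0216,-0.03,0],"delta_rot":[0,0,0],"fingers":0},{"linear":[-0.0216,-0.03,0],"delta_rot":[0,0,0],"fingers":0},{"linear":[-0.0216,-0.03,0],"delta_rot":[0,0,0],"fingers":0},{"linear":[-0.0216,-0.03,0],"delta_rot":[0,0,0],"fingers":0},{"linear":[-0.0216,-0.03,0],"delta_rot":[0,0,0],"fingers":0},{"linear":[-0.0216,-0.03,0],"delta_rot":[0,0,0],"fingers":0},{"linear":[-0.0216,-0.03,0],"delta_rot":[0,0,0],"fingers":0},{"linear":[0,0,0],"delta_rot":[0,0,7],"fingers":0},{"linear":[0,0,0],"delta_rot":[0,0,7],"fingers":0},{"linear":[0,0,0],"delta_rot":[0,0,7],"fingers":0},{"linear":[0,0,0],"delta_rot":[0,0,7],"fingers":0}]'

```text
clock: 8.37
position: [0.4766, 0.0684, 0.1566]
ee_rot: [-0.01, 0.821, -0.57, 0.004]
contact_force: [-0.4, 0.6, 0.6]
width: -0.0002
```

Request:
send_rows --plan '[{"linear":[0,0,0],"delta_rot":[0,0,7],"fingers":0},{"linear":[0,0,0],"delta_rot":[0,0,7],"fingers":0},{"linear":[0,0,0],"delta_rot":[0,0,7],"fingers":0},{"linear":[0,0,0],"delta_rot":[0,0,7],"fingers":0},{"linear":[0,0,0],"delta_rot":[0,0,7],"fingers":0},{"linear":[0,0,0],"delta_rot":[0,0,7],"fingers":0},{"linear":[0,0,0],"delta_rot":[0,0,3],"fingers":0},{"linear":[0,0,0],"delta_rot":[0,0,0],"fingers":0}]'

```text
clock: 9.03
position: [0.4762, 0.0777, 0.1557]
ee_rot: [0.01, -0.532, 0.847, 0.001]
contact_force: [0.2, 0.3, 0.7]
width: -0.0
```

```bash
python3 -c "
from h import *
go(pol(.182,155,.085),-115)"
```

```text
clk 9.03 pos [0.4762 0.0777 0.1557] F [0.25 0.32 0.7 ] w -0.0 
 lin [ 0.0352 -0.0078  0.0701] rot [-0.53  1.03 -0.75] polar 0.193 144.85 yaw -115.74
```

Request:
send_rows --plan '[{"linear":[0.018,-0.003,0],"delta_rot":[-0.5,1,-0.7],"fingers":0},{"linear":[0.016,-0.003,0.01],"delta_rot":[0,0,0],"fingers":0},{"linear":[0,0,0.02],"delta_rot":[0,0,0],"fingers":0},{"linear":[0,0,0],"delta_rot":[0,0,0],"fingers":0}]'

```text
clock: 9.37
position: [0.4681, 0.0467, 0.1254]
ee_rot: [0.001, -0.543, 0.84, -0.001]
contact_force: [-0.3, -0.3, -0.4]
width: -0.0006
```

```bash
python3 -c "
from h import *
go(pol(.182,155,.085),-115)"
```

```text
clk 9.37 pos [0.4681 0.0467 0.1254] F [-0.25 -0.31 -0.43] w -0.0006 
 lin [ 0.0026 -0.002   0.0404] rot [-0.18  0.08  0.77] polar 0.1842 154.23 yaw -114.23
```

Request:
send_rows --plan '[{"linear":[0.0026,-0.001,0.02],"delta_rot":[0,0,0.7],"fingers":0},{"linear":[0,-0.001,0.016],"delta_rot":[0,0,0],"fingers":0},{"linear":[0,0,0.004],"delta_rot":[0,0,0],"fingers":0},{"linear":[0,0,0],"delta_rot":[0,0,0],"fingers":0}]'

```text
clock: 9.7
position: [0.4708, 0.0454, 0.0861]
ee_rot: [0.003, -0.541, 0.841, -0.002]
contact_force: [0.2, 0.3, -0.5]
width: 0.0
```

```bash
python3 -c "
from h import *
go(pol(.168,155,.085),-115)"
```

```text
clk 9.70 pos [0.4708 0.0454 0.0861] F [ 0.25  0.31 -0.51] w 0.0 
 lin [ 0.0025 -0.0132  0.0012] rot [-0.31  0.16  0.48] polar 0.1812 154.23 yaw -114.52
```

Request:
send_rows --plan '[{"linear":[0.001,-0.005,0],"delta_rot":[0,0,0],"fingers":0},{"linear":[0.001,-0.004,0],"delta_rot":[0,0,0],"fingers":0},{"linear":[0,-0.0025,0],"delta_rot":[0,0,0],"fingers":0},{"linear":[0,-0.002,0],"delta_rot":[0,0,0],"fingers":0}]'

```text
clock: 10.03
position: [0.4848, 0.0385, 0.0891]
ee_rot: [0.004, -0.542, 0.84, -0.003]
contact_force: [-0.6, 0.3, -0.9]
width: 0.0002
```

```bash
python3 -c "
from h import *
go(pol(.1505,155,.085),-115)"
```

```text
clk 10.03 pos [0.4848 0.0385 0.0891] F [-0.65  0.28 -0.92] w 0.0002 
 lin [ 0.0023 -0.0151  0.0042] rot [-0.49  0.24  0.68] polar 0.1656 154.28 yaw -114.32
```

Request:
send_rows --plan '[{"linear":[0.0005,-0.0025,0.0015],"delta_rot":[0,0,0],"fingers":0},{"linear":[0.0005,-0.0025,0.0015],"delta_rot":[0,0,0],"fingers":0}]'

```text
clock: 10.2
position: [0.4895, 0.0355, 0.0872]
ee_rot: [0.005, -0.542, 0.84, -0.003]
contact_force: [-1.0, 1.6, -0.1]
width: -0.0002
```

Request:
send_rows --plan '[{"linear":[0,-0.0025,0.001],"delta_rot":[0,0,0],"fingers":0},{"linear":[0,-0.0025,0.001],"delta_rot":[0,0,0],"fingers":0}]'

```text
clock: 10.37
position: [0.4941, 0.0332, 0.0853]
ee_rot: [0.004, -0.542, 0.84, -0.002]
contact_force: [-1.3, 0.4, 1.7]
width: 0.0
```

```bash
python3 -c "
from h import *
go(pol(.1505,155,.085),-115)"
```

```text
clk 10.37 pos [0.4941 0.0332 0.0853] F [-1.25  0.4   1.75] w 0.0 
 lin [ 0.0013 -0.0044  0.0004] rot [-0.49  0.28  0.67] polar 0.155 154.54 yaw -114.33
```

Request:
send_rows --plan '[{"linear":[0,-0.002,0],"delta_rot":[0,0,0],"fingers":0},{"linear":[0,-0.002,0],"delta_rot":[0,0,0],"fingers":0}]'

```text
clock: 10.53
position: [0.4979, 0.0314, 0.0851]
ee_rot: [0.004, -0.542, 0.84, -0.002]
contact_force: [-1.1, 1.2, 1.8]
width: 0.0001
```

Request:
send_rows --plan '[{"linear":[0,-0.0018,0],"delta_rot":[0,0,0],"fingers":0},{"linear":[0,-0.0018,0],"delta_rot":[0,0,0],"fingers":0}]'

```text
clock: 10.7
position: [0.4984, 0.0309, 0.0847]
ee_rot: [0.002, -0.542, 0.841, 0.001]
contact_force: [-4.8, 4.0, 4.2]
width: 0.0004
```

```bash
python3 -c "
from h import *
go(pol(.1505,155,.085),-115)"
```

```text
clk 10.70 pos [0.4984 0.0309 0.0847] F [-4.82  3.96  4.2 ] w 0.0004 
 lin [ 0.0009  0.0005 -0.0003] rot [-0.02  0.24  0.59] polar 0.15 154.64 yaw -114.41
```

Request:
send_rows --plan '[{"linear":[0,-0.002,0],"delta_rot":[0,0,0],"fingers":0},{"linear":[0,-0.0022,0],"delta_rot":[0,0,0],"fingers":0}]'

```text
clock: 10.87
position: [0.4983, 0.0307, 0.0842]
ee_rot: [-0.001, -0.541, 0.841, 0.005]
contact_force: [-5.2, 2.9, 4.4]
width: 0.0003
```

Request:
send_rows --plan '[{"linear":[0,-0.0025,0],"delta_rot":[0,0,0],"fingers":0},{"linear":[0,-0.0025,0],"delta_rot":[0,0,0],"fingers":0}]'

```text
clock: 11.03
position: [0.4982, 0.0305, 0.0838]
ee_rot: [-0.004, -0.541, 0.841, 0.009]
contact_force: [-4.8, 3.5, 4.8]
width: 0.0004
```

```bash
python3 -c "
from h import *
go(pol(.1505,155,.085),-115)"
```

```text
clk 11.03 pos [0.4982 0.0305 0.0838] F [-4.81  3.55  4.84] w 0.0004 
 lin [ 0.0005  0.0005 -0.0012] rot [1.15 0.14 0.5 ] polar 0.15 154.81 yaw -114.5
```

Request:
send_rows --plan '[{"linear":[0,-0.002,-0.0005],"delta_rot":[0.6,0,0],"fingers":0},{"linear":[0,-0.0025,-0.0005],"delta_rot":[0.8,0,0],"fingers":0}]'

```text
clock: 11.2
position: [0.4982, 0.0304, 0.0837]
ee_rot: [-0.001, -0.54, 0.841, 0.003]
contact_force: [-3.8, 4.3, 1.8]
width: -0.0001
```

Request:
send_rows --plan '[{"linear":[0,-0.003,0],"delta_rot":[0.6,0,0],"fingers":0},{"linear":[0,-0.003,0],"delta_rot":[0.6,0,0],"fingers":0}]'

```text
clock: 11.37
position: [0.4982, 0.0302, 0.0829]
ee_rot: [0.001, -0.54, 0.842, -0.001]
contact_force: [-6.2, 3.5, 4.9]
width: -0.0002
```

```bash
python3 -c "
from h import *
go(pol(.1505,155,.085),-115)"
```

```text
clk 11.37 pos [0.4982 0.0302 0.0829] F [-6.24  3.5   4.88] w -0.0002 
 lin [ 0.0003  0.0005 -0.0021] rot [-0.17  0.07  0.35] polar 0.15 154.89 yaw -114.65
```

It's a firm stop at r = 150 mm, about 16 mm beyond the expected first contact. I'll back straight out, lift clear and look.

Request:
send_rows --plan '[{"linear":[0,0.006,-0.001],"delta_rot":[0,0,0],"fingers":0},{"linear":[0,0.02,0],"delta_rot":[0,0,0],"fingers":0},{"linear":[0,0.02,-0.02],"delta_rot":[0,0,0],"fingers":0},{"linear":[0,0.02,-0.04],"delta_rot":[0,0,0],"fingers":0},{"linear":[0,0.03,-0.025],"delta_rot":[0,0,0],"fingers":0},{"linear":[0,0.03,-0.025],"delta_rot":[0,0,0],"fingers":0},{"linear":[-0.03,0.02,0],"delta_rot":[0,0,0],"fingers":0},{"linear":[-0.04,0,0],"delta_rot":[0,0,0],"fingers":0},{"linear":[-0.04,0,0],"delta_rot":[0,0,0],"fingers":0},{"linear":[-0.04,0,0],"delta_rot":[0,0,0],"fingers":0},{"linear":[0,0,0],"delta_rot":[0,0,0],"fingers":0}]'

```text
clock: 12.28
position: [0.4308, 0.2326, 0.2003]
ee_rot: [0.012, -0.537, 0.843, -0.007]
contact_force: [1.3, -1.0, 0.1]
width: -0.0003
```

```bash
sed -i 's/pol(.1495,155,.044),pol(.1495,155,.087)/pol(.1335,155,.044),pol(.1335,155,.087)/' m.py; python3 m.py pics/g.png
```

```text
clk 12.28 pos [0.4308 0.2326 0.2003] F [ 1.28 -1.    0.13] w -0.0003 
 lin [ 0.1561 -0.1198  0.0713] rot [-1.38  0.72  0.03] polar 0.3347 127.38 yaw -114.96
top nozzle_bottle 0.4 87 255.0 157.0 r 0.0499 ang 155.2
top wood_dop 0.67 140 281.6 147.4 r 0.0475 ang -115.6
top toggle_carving 0.56 89 244.7 131.9 r 0.0486 ang 65.4
top carving_blank 0.71 244 271.8 121.8 r 0.0488 ang -25.9
scene wood_dop 0.43 162 312.8 190.0 r 0.047 ang -113.0
scene toggle_carving 0.6 99 308.1 162.0 r 0.0455 ang 65.3
scene carving_blank 0.68 130 312.6 190.4 r 0.0482 ang -114.0
scene carving_blank 0.48 173 329.6 175.4 r 0.0487 ang -25.7
```

View pics/g.png

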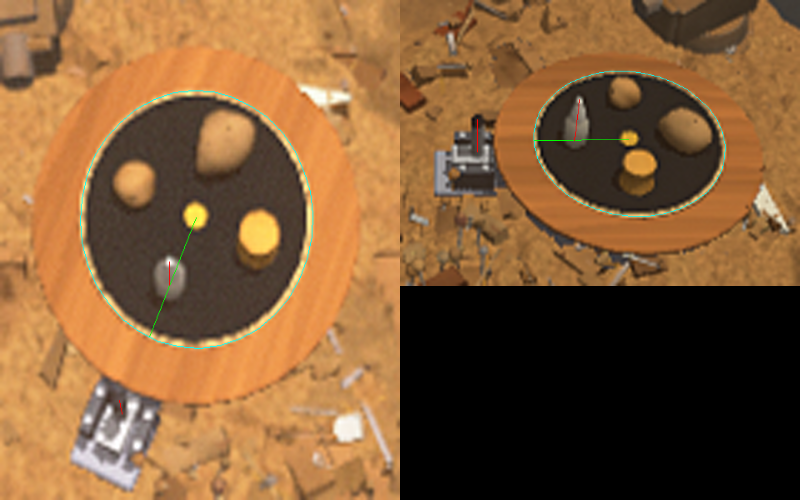

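The bottle stands upright on the 155° line in both views, and the bolt post coincides with the predicted home position (scene crop px (477,135)). Handing in.

```bash
python3 -c "
from h import *
print(manip.sign_off())"
```

```text
the job is handed in; nothing more can be done
None
```

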